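# Dispense four spare feet into a tin, three clicks of the knob

### The job

Stand the open tin on the bench under the outlet of the sloping chute and let go of it, then turn the dispenser's knob clockwise, counting the clicks, to its third stop and no further: the gate lifts and the four rubber feet slide into the tin. The knob springs back if released, so finish while still gripping it at the third stop, with all four feet in the tin; leave the other things on the bench alone.

Things in the scene. Friction and masses are not known exactly. Their poses are not given: they have to be found in the camera images.
- tin: Open rectangular bare-metal tin, loose, about 0.2 to 0.33 kg: 62 mm wide (its x), 130 mm long (its y), 50 mm high, walls and floor 3 mm. Origin at the centre of its underside, z up. It can be gripped from above across its 62 mm width. It starts on the bench to the right of the dispenser.
- dispenser: Parts dispenser fixed to the bench; origin on the bench, z up. Dark base plate 170 (its x) x 165 (its y) x 8 mm, centred on x = 0, y = 22 mm. On the robot's side (-x) a grey housing 88 x 100 mm, 135 mm high, centred at (-45, 35) mm, with the knob on top; on the far side the sloping chute.
- chute: Steel open-topped chute, fixed to the dispenser: 31 mm wide inside, walls 26 mm, 165 mm long, sloping down at 35 degrees along the dispenser's -y, top about 215 mm above the bench. Origin at the outlet, y up-slope. A grey gate plate 22 mm up-slope of the outlet holds back the feet and rises 20 mm per rad of the knob; its dark guide arch reaches about 170 mm above the bench.
- lip (a point): Middle of the chute floor at its open lower end (the outlet), 100 mm above the bench, at (40, -80) mm in the dispenser's frame. The feet leave it along the dispenser's -y and land up to about 90 mm beyond it.
- spot (a point): Point on the bench 55 mm beyond the outlet (along the dispenser's -y): a tin centred here with its long side in line with the chute reaches 10 mm under the outlet and catches everything. Its orientation is the dispenser's.
- knob (a joint): Knob angle in rad: 0 at rest, growing clockwise seen from above, end stop at 2.0. Clicks (detents) 0.40 rad apart: stops at 0.40, 0.80, 1.20 (the third), 1.60, 2.00. A return spring of 0.07 to 0.09 N m pulls it back, the clicks add or take 0.05 N m: released, it flies back to 0. The feet (20 mm high) pass only beyond about 0.9 rad, on the way to the third stop.
- handle: Black bar grip of the knob, turning with it: 50 mm long (its x), 16 mm thick (its y), rising 40 mm above the knob's foot disc (6 mm thick, 48 mm wide). Origin on the knob's axis, 139 mm above the bench. Its +x end, with a white line, is the pointer; six equal ticks under it mark rest and the five stops. At rest it points along the dispenser's -x turned 0.9 rad anticlockwise from above.
- knob_grip (a point): Point on the knob's axis in the middle of the bar, at the height to grip it from above: 171 mm above the bench, 14 mm below the bar's top and 26 mm above the foot disc.
- knob_pointer (a point): Top of the bar at its pointer end, 25 mm from the knob's axis, 185 mm above the bench.
- foot0: Spare hard-rubber appliance foot, a black round button 24 mm in diameter with a domed top, 20 mm high, about 20 g, waiting in the chute as number 1 behind the gate. Origin at the centre of its underside.
- foot1: Spare hard-rubber appliance foot, a black round button 24 mm in diameter with a domed top, 20 mm high, about 20 g, waiting in the chute as number 2 behind the gate. Origin at the centre of its underside.
- foot2: Spare hard-rubber appliance foot, a black round button 24 mm in diameter with a domed top, 20 mm high, about 20 g, waiting in the chute as number 3 behind the gate. Origin at the centre of its underside.
- foot3: Spare hard-rubber appliance foot, a black round button 24 mm in diameter with a domed top, 20 mm high, about 20 g, waiting in the chute as number 4 behind the gate. Origin at the centre of its underside.
- mug: Bystander: white mug, 80 mm wide, 90 mm high. Origin under its centre.
- jar: Bystander: closed amber glass jar, 60 mm wide, 75 mm high. Origin under its centre.
- tape: Bystander: empty cardboard tape core, 90 mm wide, 20 mm high, lying flat. Origin under its centre.
- screwdriver: Bystander: screwdriver lying along its x. Origin under its middle.
- meter: Bystander: grey hand multimeter, 85 x 160 x 36 mm, lying flat. Origin under its centre.
- weight: Bystander: small black turned knob cap, 40 mm wide, 30 mm high. Origin under its centre.
There are look-alikes about, which are no part of the job. What is shaped like the tin but red is not meant.

How it is judged (in metres and radians):
On the way, in this order (a step that is already met when the one before it is completed fails the run):
1. the tin stands on the bench under the outlet, let go (height (world z) of tin below 0.006 m and angle between tin's own z axis and vertical below 0.1 rad and x of lip in the frame of tin between -0.045 and 0.045 m and y of lip in the frame of tin between -0.08 and 0.08 m and contact force between the fingers and tin below 0.2 N), for 0.2 s.
2. the knob is gripped at its third stop (value of joint knob between 1.08 and 1.32 rad and contact force between the fingers and handle above 2 N), for 0.3 s.
At the end, for the whole second after the job is handed in: The fingers grip the knob's bar (more than 2 N) and hold it still at the third stop (1.20 rad, within 0.12); all four feet lie in the tin, and the tin stands upright on the bench at rest, untouched by the fingers (all of step 2 and velocity of joint knob between -0.1 and 0.1 rad/s and x of foot0 in the frame of tin between -0.036 and 0.036 m and y of foot0 in the frame of tin between -0.07 and 0.07 m and z of foot0 in the frame of tin between -0.005 and 0.065 m and x of foot1 in the frame of tin between -0.036 and 0.036 m and y of foot1 in the frame of tin between -0.07 and 0.07 m and z of foot1 in the frame of tin between -0.005 and 0.065 m and x of foot2 in the frame of tin between -0.036 and 0.036 m and y of foot2 in the frame of tin between -0.07 and 0.07 m and z of foot2 in the frame of tin between -0.005 and 0.065 m and x of foot3 in the frame of tin between -0.036 and 0.036 m and y of foot3 in the frame of tin between -0.07 and 0.07 m and z of foot3 in the frame of tin between -0.005 and 0.065 m and height (world z) of tin below 0.006 m and angle between tin's own z axis and vertical below 0.1 rad and contact force between the fingers and tin below 0.2 N and linear speed of tin below 0.02 m/s); the arm keeps its last pose, push and grip.
It fails at once if the knob is turned on past the third stop (more than 0.25 rad beyond it) (value of joint knob above 1.45 rad).
It fails at once if a bystander is moved by more than 30 mm (distance of any of mug, jar, tape, screwdriver, meter, weight from where it was at the start of the episode above 0.03 m).
It also fails if it takes over 58 s, if anything falls off the work surface, if the arm or the gripper's body presses on something with over 40 N, if the wrist force passes 120 N, or if a joint passes its speed limit or range.

### The arm

A 7-joint arm with a two-finger parallel gripper is mounted at the origin on the work surface. World frame = base frame: x ahead of the robot, y to its left, z up, the work surface at z = 0. Lengths are in mm, angles in rad, forces in N, time in s.
With the tool pointing down it reaches from about 400 to 875 mm from the base axis. Payload 4.4 kg.
Tool frame: the origin (TCP) lies at the very end of the fingers, on their centre line; the grasp point (between the pads) lies 19 mm behind it (ctrl.grip_depth is the distance from the TCP to the grasp point, in mm); z points along the fingers, x is the direction in which the jaws open and shut, and the axes are right-handed (so a half turn about z gives the same grasp; the last joint's range is limited). The gripper opens to 85 mm and grips with 20 to 120 N. Pads are 22 mm wide; open, the fingers measure 114 mm over their backs; the gripper's body (76 mm by 85 mm) begins 54 mm behind the grasp point. The pads swing forward as they close: fully open they stand 13 mm farther back than shut.
Start: joints at [-1.26, 0.628, 0.038, 1.517, -0.027, 0.996, -0.02], TCP at [239.143, 604.424, 231.313] pointing down, gripper open.
Joint ranges: [-3.06, 3.06], [-0.37, 2.12], [-1.25, 1.32], [0.18, 2.47], [-1.1, 4.24], [0.23, 1.98], [-2.94, 2.94]. Speed limits (rad/s): [2.57, 2.57, 3.14, 3.14, 3.14, 3.14, 3.14].

### API

Orientations are given as [roll, pitch, yaw] about the fixed x, y, z axes, in that order (R = Rz(yaw) Ry(pitch) Rx(roll)).
In Python, from cell import ctrl gives the robot as it stands.
- The arm moves only by the shell command python3 -m creep 'ROWS'. ROWS is JSON, a list of rows, each an object with "hand": the opening, from 0 (shut) to 1 (fully open); "travel": the shift along the tool's x, y, z in cm, a list of three; "angular": the turn, a rotation vector about the tool's x, y, z in degrees, a list of three. In form: [{"hand": hand, "travel": [tx, ty, tz], "angular": [rx, ry, rz]}, ...]. A call has 1 to 20 rows; each row is the pose to reach, as a shift and turn from the pose measured when the call began, along the tool's axes at that moment; what a row does not reach only later rows make up. A row lasts 1/10 s, in which the tool goes at most 50 mm and 8.59 degrees, less where a joint would pass 70% of its speed; a pose out of reach is approached as far as the arm can. A call with a gripper value outside its range is refused whole. The fingers move at their own pace and stop on an object; the grip force is fixed at half the most. Time passes only in rows, so rows that repeat a pose let the fingers close. It gives the time, the measured TCP pose, the force and the opening at its end, in the units of the state.
- ctrl.read_state(): the state, without advancing time (a new reading comes with each control period).
- ctrl.get_image(name): name is "scene" or "top"; returns a dict with "frame" (480x640x3 uint8, red, green, blue), "fx", "fy", "cx", "cy" (pixels), "D" ([k1, k2, p1, p2, k3] as OpenCV has them; the pictures are not rectified), "origin" and "orientation" of the camera in the world. Camera axes: x right, y down, z forward; pixel columns grow to the right and rows downward; lengths in mm; the calibration is good to about 2 mm. A picture is of the moment at which its call begins. There is no depth.
- ctrl.finish_job(): hands the job in, once; it reports no verdict.
Trained networks look in the newest picture that a camera, given by its name, has taken for a name from the list of things; names that differ only in an ending like _2 or _b are one class to them, and where a whole thing is asked for, a point or a joint stands for the part that bears it (a point fixed in the world has none). Each returns a list of dicts, best first, with "confidence" (0 to 1); they miss things now and then, are a little off and sometimes report something else, mostly with a low value. They report only what shows in the picture. A call takes as long as a camera call. They do not tell look-alikes from the thing itself.
- ctrl.regions_of(camera, thing): "region" (480x640 bool, what is visible of it).
- ctrl.spot_point(camera, thing): "at" ([x, y, z] in mm, in world coordinates, good to about 4 mm: a listed point, or the origin of a listed thing).
The state is a dict: "clock": time; "qpos": joint angles; "qd": joint speeds; "tau": joint torques, N m; "eef_pos": TCP position; "tool_rot": TCP orientation; "force": force on the tool from outside, world axes, zero at the start; "torque": the same for the moment, N m; "width": finger opening in mm.
Only numpy, scipy, OpenCV 4.12 (cv2) and the standard library are available. Lean on these libraries where they do the work, as an engineer would, in place of code of your own. Each camera call takes 0.05 s, during which the arm holds its last target. There are 200 camera calls.

## Working session

There is one attempt and no reset: what is moved stays moved. The work goes in short steps, Python scripts to look and compute and a shell command to move; the robot and the scene stay as the last step left them, time stands still between calls to the robot, and variables do not carry over. Pictures are saved under pics/ and viewed, about 8 in all and at most 12, crops included, and the job is handed in when it is done.

```bash
mkdir -p pics; cat > h.py <<'E'
import numpy as np, cv2
from scipy.spatial.transform import Rotation as R
from cell import ctrl
def cam(n):
    d=ctrl.get_image(n); return d
def rot(d):
    o=np.array(d["orientation"],float)
    return o if o.shape==(3,3) else R.from_euler('xyz',o).as_matrix()
def K(d): return np.array([[d["fx"],0,d["cx"]],[0,d["fy"],d["cy"]],[0,0,1.]])
def ray(d,uv):
    p=cv2.undistortPoints(np.array([[uv]],float),K(d),np.array(d["D"],float))[0,0]
    return np.array(d["origin"],float),rot(d)@np.array([p[0],p[1],1])
def at_z(d,uv,z):
    o,v=ray(d,uv); return o+v*(z-o[2])/v[2]
def tri(d1,u1,d2,u2):
    o1,a=ray(d1,u1);o2,b=ray(d2,u2);s=np.linalg.lstsq(np.c_[a,-b],o2-o1,rcond=None)[0]
    p,q=o1+a*s[0],o2+b*s[1]; return (p+q)/2,np.linalg.norm(p-q)
def proj(d,P):
    M=rot(d).T; return cv2.projectPoints(np.atleast_2d(np.array(P,float)),cv2.Rodrigues(M)[0],-M@np.array(d["origin"],float),K(d),np.array(d["D"],float))[0][:,0]
def save(d,f,box=None,s=1):
    im=d["frame"][:,:,::-1]
    if box: im=im[box[1]:box[3],box[0]:box[2]]
    cv2.imwrite(f,cv2.resize(im,None,fx=s,fy=s,interpolation=cv2.INTER_CUBIC))
E
python3 - <<'E'
from h import *
for n in("scene","top"):
    d=cam(n); save(d,f"pics/{n}0.png"); print(n,d["origin"],d["orientation"],d["fx"])
    for t in["tin","dispenser","lip","spot","knob","handle","knob_grip","knob_pointer","chute","mug","jar","tape","screwdriver","meter","weight","foot0"]:
        print(t,[(np.round(x["at"]).tolist(),round(x["confidence"],2)) for x in ctrl.spot_point(n,t)[:3]])
print(ctrl.read_state())
E
```

```text
scene [1152.74952423 -782.76149632  918.83186936] [-2.28384129  0.00649589  0.70306217] 444.4965155540344
tin [([338.0, -611.0, 4.0], 0.93), ([453.0, -470.0, 2.0], 0.87), ([422.0, -286.0, 3.0], 0.78)]
dispenser [([532.0, 143.0, -2.0], 0.73), ([578.0, 64.0, 94.0], 0.63)]
lip [([571.0, 71.0, 99.0], 0.83), ([531.0, 144.0, -2.0], 0.66)]
spot [([708.0, -374.0, -3.0], 0.56)]Traceback (most recent call last):
  File "<stdin>", line 5, in <module>
ValueError: it knows: chute, dispenser, foot, handle, jar, knob_grip, knob_pointer, lip, meter, mug, screwdriver, spot, tape, tin, weight
```

View pics/scene0.png

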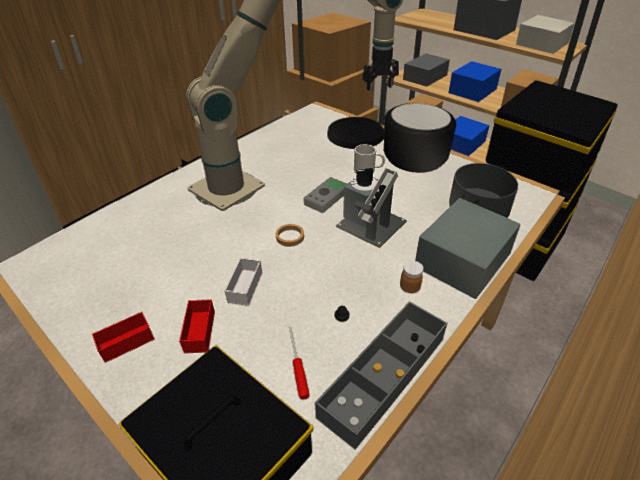

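The scene view shows the bare tin at about (245,282), with red look-alikes at (197,326) and (123,337). The dispenser is at (370,215), the tape core at (290,234), the meter at (325,193) and the mug behind the dispenser at (365,157).

```bash
python3 - <<'E'
from h import *
for n in("scene","top"):
    d=cam(n); save(d,f"pics/{n}1.png"); print(n,d["origin"],d["orientation"],d["fx"])
    for t in["tin","dispenser","lip","spot","handle","knob_grip","knob_pointer","chute","mug","jar","tape","meter","weight","foot"]:
        print(t,[(np.round(x["at"]).tolist(),round(x["confidence"],2)) for x in ctrl.spot_point(n,t)[:4]])
    for r in ctrl.regions_of(n,"tin")[:3]:
        m=r["region"].astype(np.uint8); c=cv2.findContours(m,0,2)[0]; c=max(c,key=cv2.contourArea)
        print("tin box",np.round(cv2.boxPoints(cv2.minAreaRect(c)),1).tolist(), r["confidence"])
    if n=="scene": save(d,"pics/scene1c.png",(200,130,440,310),3.3)
print({k:np.round(v,3).tolist() for k,v in ctrl.read_state().items()})
E
```

```text
scene [1152.74952423 -782.76149632  918.83186936] [-2.28384129  0.00649589  0.70306217] 444.4965155540344
tin [([421.0, -291.0, 1.0], 0.87), ([448.0, -471.0, 0.0], 0.73), ([336.0, -615.0, 1.0], 0.67), ([369.0, -48.0, 2.0], 0.52)]
dispenser [([535.0, 143.0, -2.0], 0.69), ([312.0, 417.0, -3.0], 0.27)]
lip [([573.0, 68.0, 100.0], 0.73)]
spot [([709.0, -372.0, -1.0], 0.47), ([486.0, 181.0, 168.0], 0.38), ([776.0, 13.0, -1.0], 0.37), ([574.0, 157.0, 160.0], 0.35)]
handle [([487.0, 178.0, 140.0], 0.58)]
knob_grip [([484.0, 180.0, 167.0], 0.7), ([709.0, -376.0, -2.0], 0.41)]
knob_pointer [([472.0, 160.0, 183.0], 0.57), ([575.0, 131.0, 145.0], 0.42)]
chute [([579.0, 67.0, 92.0], 0.65), ([484.0, 178.0, 168.0], 0.53)]
mug [([311.0, 414.0, -4.0], 0.69), ([571.0, 116.0, 138.0], 0.19)]
jar [([775.0, 15.0, -1.0], 0.7)]
tape [([369.0, -48.0, 2.0], 0.72), ([572.0, 157.0, 162.0], 0.29)]
meter [([324.0, 184.0, 1.0], 0.8)]
weight [([697.0, -190.0, 4.0], 0.76)]
foot [([571.0, 116.0, 137.0], 0.58), ([575.0, 156.0, 158.0], 0.54), ([571.0, 132.0, 147.0], 0.44)]
tin box [[89.4000015258789, 334.7999877929687
[... 1160 characters left out ...]
000061035156, 287.3999938964844], [492.3999938964844, 298.6000061035156], [487.1000061035156, 319.79998779296875]] 0.82
tin box [[345.20001220703125, 282.29998779296875], [380.5, 261.1000061035156], [390.6000061035156, 278.0], [355.29998779296875, 299.20001220703125]] 0.74
tin box [[399.0, 279.0], [428.5, 249.5], [442.5, 263.5], [413.0, 293.0]] 0.63
{'clock': 1.85, 'qpos': [-1.26, 0.628, 0.038, 1.517, -0.027, 0.996, -0.02], 'qd': [-0.0, -0.0, -0.0, -0.001, 0.002, -0.002, -0.001], 'tau': [-0.0, -56.326, 1.225, -19.378, 0.011, 0.001, 0.0], 'eef_pos': [239.137, 604.447, 231.309], 'tool_rot': [-3.142, -0.0, 1.194], 'force': [-0.224, 0.725, 0.952], 'torque': [-0.042, 0.032, 0.0], 'width': 85.156}
```

View pics/top1.png

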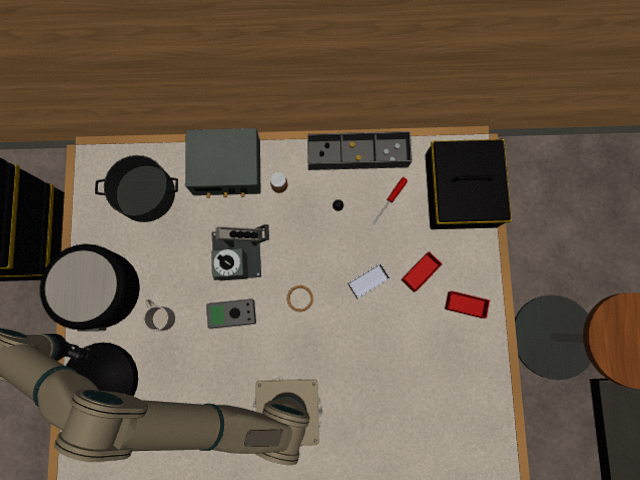

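View pics/scene1c.png

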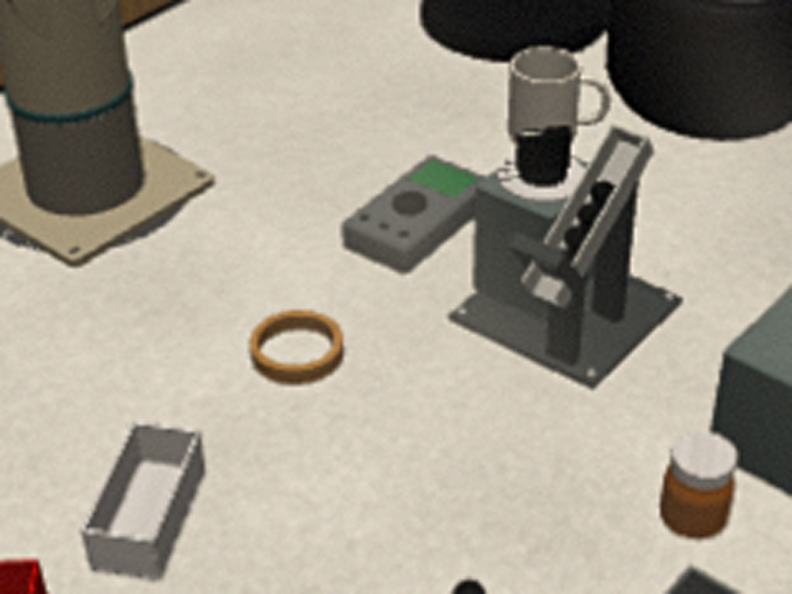

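Top view: bare tin at (368,281), long side up to the right. Dispenser at (236,250), with knob disc at (228,263) and chute at (242,234). The gate end of the chute points right (-y). Next I fit the tin and dispenser outlines in both views.

```bash
cat > fit.py <<'E'
from h import *
from scipy.optimize import minimize
def box(cx,cy,sx,sy,z0,z1): return np.array([[cx+a*sx/2,cy+b*sy/2,z] for a in(-1,1) for b in(-1,1) for z in(z0,z1)])
def T(p,P): c,s=np.cos(p[2]),np.sin(p[2]); return np.c_[P[:,0]*c-P[:,1]*s+p[0],P[:,0]*s+P[:,1]*c+p[1],P[:,2]+(p[3] if len(p)>3 else 0)]
def sil(d,p,parts,S=8):
    m=np.zeros((480,640),np.uint8)
    for P in parts:
        h=cv2.convexHull(proj(d,T(p,P)).astype(np.float32))
        cv2.fillConvexPoly(m,np.round(h*256).astype(np.int32),255,cv2.LINE_AA,8)
    return m/255.
def fit(obs,parts,p0):
    def cost(p,each=False):
        r=[1-np.minimum(sil(d,p,parts),m).sum()/np.maximum(sil(d,p,parts),m).sum() for d,m in obs]
        return r if each else sum(r)
    best=None
    for dy in(-.15,0,.15):
        q=np.array(p0,float);q[2]+=dy
        sx=np.vstack([q]+[q+e for e in np.diag([8,8,.1,6][:len(q)])])
        r=minimize(cost,q,method="Nelder-Mead",options=dict(initial_simplex=sx,xatol=.01,fatol=1e-5,maxiter=500))
        if best is None or r.fun<best.fun: best=r
    return best.x,cost(best.x,True)
TIN=[box(0,0,62,130,0,50)]
def chute():
    a=np.radians(35);b=box(0,82.5,37,165,-3,26);y,z=b[:,1],b[:,2]
    return np.c_[b[:,0]+40,-80+y*np.cos(a)-z*np.sin(a),100+y*np.sin(a)+z*np.cos(a)]
DISP=[box(0,22,170,165,0,8),box(-45,35,88,100,0,135),chute(),box(-45,35,48,48,135,145)]
def near(n,t,d,xy):
    rs=ctrl.regions_of(n,t);u=proj(d,[[*xy]])[0]
    f=lambda r:np.linalg.norm(np.argwhere(r["region"]).mean(0)[::-1]-u)
    rs=[r for r in rs if f(r)<25]
    return [max(rs,key=lambda r:r["region"].sum())["region"].astype(float)] if rs else []
E
python3 - <<'E'
from fit import *
ot,od=[],[]
for i in range(3):
  for n in("scene","top"):
    d=cam(n)
    ot+=[(d,m) for m in near(n,"tin",d,(423,-287,25))]; od+=[(d,m) for m in near(n,"dispenser",d,(536,144,60))]
print(len(ot),len(od))
for o in(ot,[x for x in ot if x[0]["origin"][2]>1500],[x for x in ot if x[0]["origin"][2]<1500]):
    if o: print("tin",fit(o,TIN,[423,-287,-1.0]), fit(o,TIN,[423,-287,-1.0,0]) if o is ot else'')
for o in(od,[x for x in od if x[0]["origin"][2]>1500],[x for x in od if x[0]["origin"][2]<1500]):
    if o: x,c=fit(o,DISP,[536,144,.05]);print("disp",x,c,"knob",T(x,np.array([[-45,35,171.]])),"spot",T(x,np.array([[40,-135,0.]])))
print(ctrl.read_state()["clock"])
E
```

```text
5 6
tin (array([ 424.84008429, -283.47696143,    0.5487533 ]), [np.float64(0.0915737829856147), np.float64(0.13884546415927168), np.float64(0.1523677905881341), np.float64(0.12893356643356635), np.float64(0.12730064274951847)]) (array([ 423.49300823, -282.2585089 ,    0.54878138,   -9.02532285]), [np.float64(0.08462973290002485), np.float64(0.12718607433890083), np.float64(0.14445737913178724), np.float64(0.11705481008454277), np.float64(0.11310772025782512)])
tin (array([ 423.58119947, -281.59490736,   -2.59453969]), [np.float64(0.08798622143978296), np.float64(0.15126452396783574), np.float64(0.12087743885814328)]) 
tin (array([ 426.36825526, -285.8438465 ,    0.58346361]), [np.float64(0.12863368084284876), np.float64(0.11831871442724784)]) 
disp [5.34594867e+02 1.47918353e+02 2.44180126e-02] [np.float64(0.1436650813616518), np.float64(0.14648537963338015), np.float64(0.14603922941903802), np.float64(0.12160822984296493), np.float64(0.13847270870914674), np.float64(0.12964015309789256)] knob [[488.75373612 181.80921791 171.        ]] spot [[577.87904685  13.93522056   0.        ]]
disp [5.33678926e+02 1.47573820e+02 3.17982644e-02] [np.float64(0.1447496700000982), np.float64(0.11919029359903699), np.float64(0.12700274470862571)] knob [[487.58892319 181.12544628 171.        ]] spot [[577.95074782  13.91378207   0.        ]]
disp [5.36861860e+02 1.47199151e+02 2.29207319e-02] [np.float64(0.13530666498544708), np.float64(0.14436542870540237), np.float64(0.13723188857840796)] knob [[491.071525  181.1586154 171.       ]] spot [[579.94538144  13.15136067   0.        ]]
2.75
```

```bash
cat > to.py <<'E'
import sys
from h import *
def to(x,y,z,yawdeg,s=None):
    s=s or ctrl.read_state(); A=R.from_euler('xyz',s["tool_rot"]); B=R.from_euler('ZX',[np.radians(yawdeg),np.pi])
    print((x,y,z,yawdeg),"travel",np.round(A.inv().apply(np.array([x,y,z])-s["eef_pos"])/10,2).tolist(),"angular",np.round((A.inv()*B).as_rotvec(degrees=True),1).tolist())
if __name__=="__main__":
    for a in sys.argv[1:]: to(*map(float,a.split(',')))
E
python3 to.py 239,604,330,68.4 450,150,330,50 432,-296,330,31.4 432,-296,120,31.4
```

```text
(239.0, 604.0, 330.0, 68.4) travel [-0.04, 0.0, -9.87] angular [-0.0, 0.0, 0.0]
(450.0, 150.0, 330.0, 50.0) travel [-34.49, 36.33, -9.87] angular [-0.0, 0.0, 18.4]
(432.0, -296.0, 330.0, 31.4) travel [-76.63, 51.06, -9.87] angular [-0.0, 0.0, 37.0]
(432.0, -296.0, 120.0, 31.4) travel [-76.63, 51.06, 11.13] angular [-0.0, 0.0, 37.0]
```

```bash
python3 -m creep '[{"hand":1,"travel":[0,0,-9.9],"angular":[0,0,0]},{"hand":1,"travel":[0,0,-9.9],"angular":[0,0,0]},{"hand":1,"travel":[-34.5,36.3,-9.9],"angular":[0,0,18]},{"hand":1,"travel":[-34.5,36.3,-9.9],"angular":[0,0,18]},{"hand":1,"travel":[-34.5,36.3,-9.9],"angular":[0,0,18]},{"hand":1,"travel":[-34.5,36.3,-9.9],"angular":[0,0,18]},{"hand":1,"travel":[-34.5,36.3,-9.9],"angular":[0,0,18]},{"hand":1,"travel":[-34.5,36.3,-9.9],"angular":[0,0,18]},{"hand":1,"travel":[-34.5,36.3,-9.9],"angular":[0,0,18]},{"hand":1,"travel":[-34.5,36.3,-9.9],"angular":[0,0,18]},{"hand":1,"travel":[-34.5,36.3,-9.9],"angular":[0,0,18]},{"hand":1,"travel":[-34.5,36.3,-9.9],"angular":[0,0,18]},{"hand":1,"travel":[-34.5,36.3,-9.9],"angular":[0,0,18]},{"hand":1,"travel":[-34.5,36.3,-9.9],"angular":[0,0,18]},{"hand":1,"travel":[-34.5,36.3,-9.9],"angular":[0,0,18]}]'; python3 to.py 432,-296,330,31.4 432,-296,150,31.4
```

```text
clock: 4.25
eef_pos: [449.2, 151.4, 330.3]
tool_rot: [-3.141, -0.0, 0.882]
force: [-0.9, 0.3, -0.3]
width: 85.3
(432.0, -296.0, 330.0, 31.4) travel [-35.62, 27.12, -0.01] angular [-0.1, -0.0, 19.1]
(432.0, -296.0, 150.0, 31.4) travel [-35.63, 27.13, 17.99] angular [-0.1, -0.0, 19.1]
```

```bash
python3 -m creep '[{"hand":1,"travel":[-35.6,27.1,0],"angular":[0,0,19]},{"hand":1,"travel":[-35.6,27.1,0],"angular":[0,0,19]},{"hand":1,"travel":[-35.6,27.1,0],"angular":[0,0,19]},{"hand":1,"travel":[-35.6,27.1,0],"angular":[0,0,19]},{"hand":1,"travel":[-35.6,27.1,0],"angular":[0,0,19]},{"hand":1,"travel":[-35.6,27.1,0],"angular":[0,0,19]},{"hand":1,"travel":[-35.6,27.1,0],"angular":[0,0,19]},{"hand":1,"travel":[-35.6,27.1,0],"angular":[0,0,19]},{"hand":1,"travel":[-35.6,27.1,0],"angular":[0,0,19]},{"hand":1,"travel":[-35.6,27.1,0],"angular":[0,0,19]},{"hand":1,"travel":[-35.6,27.1,18],"angular":[0,0,19]},{"hand":1,"travel":[-35.6,27.1,18],"angular":[0,0,19]},{"hand":1,"travel":[-35.6,27.1,18],"angular":[0,0,19]},{"hand":1,"travel":[-35.6,27.1,18],"angular":[0,0,19]},{"hand":1,"travel":[-35.6,27.1,18],"angular":[0,0,19]},{"hand":1,"travel":[-35.6,27.1,18],"angular":[0,0,19]}]'; python3 to.py 432,-296,85,31.4 432,-296,15,31.4; python3 - <<'E'
from h import *
d=cam("scene"); save(d,"pics/s2.png",(180,190,320,330),4)
d=cam("top"); save(d,"pics/t2.png",(190,200,430,330),3.3)
E
```

```text
clock: 5.85
eef_pos: [433.0, -294.5, 150.3]
tool_rot: [-3.14, -0.0, 0.552]
force: [0.7, -0.3, 0.8]
width: 85.4
(432.0, -296.0, 85.0, 31.4) travel [-0.16, 0.09, 6.53] angular [-0.1, -0.0, 0.2]
(432.0, -296.0, 15.0, 31.4) travel [-0.16, 0.09, 13.53] angular [-0.1, -0.0, 0.2]
```

View pics/s2.png

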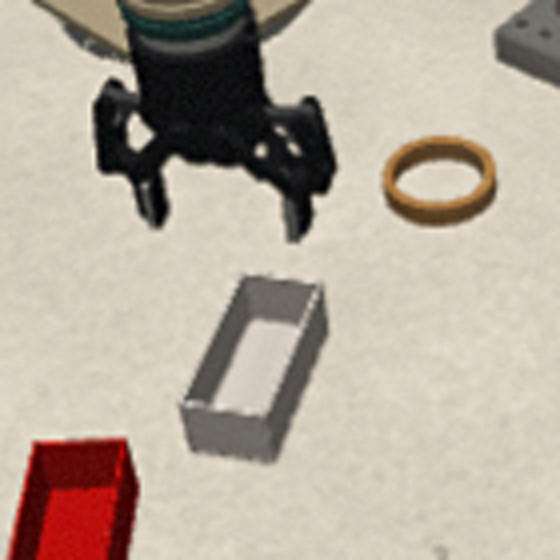

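The fingers stand above and behind the tin, tips at crop (155,222) and (295,238), with the jaw line parallel to the tin's short side. This fits the planned grasp, so I descend.

```bash
python3 -m creep '[{"hand":1,"travel":[-0.15,0.1,4],"angular":[0,0,0]},{"hand":1,"travel":[-0.15,0.1,7],"angular":[0,0,0]},{"hand":1,"travel":[-0.15,0.1,9],"angular":[0,0,0]},{"hand":1,"travel":[-0.15,0.1,11],"angular":[0,0,0]},{"hand":1,"travel":[-0.15,0.1,12.5],"angular":[0,0,0]},{"hand":1,"travel":[-0.15,0.1,13.5],"angular":[0,0,0]},{"hand":1,"travel":[-0.15,0.1,13.5],"angular":[0,0,0]},{"hand":1,"travel":[-0.15,0.1,13.5],"angular":[0,0,0]}]'; python3 - <<'E'
from h import *
d=cam("scene"); save(d,"pics/s3.png",(180,190,320,330),4)
E
```

```text
clock: 6.75
eef_pos: [434.2, -298.0, 17.8]
tool_rot: [3.138, -0.003, 0.552]
force: [0.8, 0.2, 0.0]
width: 85.7
```

View pics/s3.png

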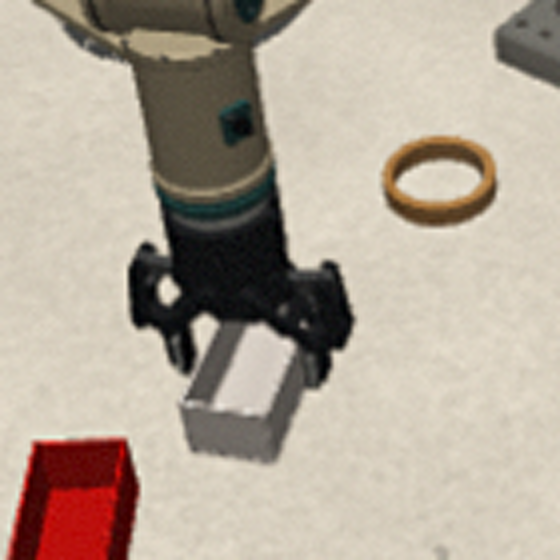

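The fingers straddle the tin, with tips outside both long walls at crop (185,365) and (318,378). I close and lift.

```bash
python3 -m creep '[{"hand":0,"travel":[0,0,0],"angular":[0,0,0]},{"hand":0,"travel":[0,0,0],"angular":[0,0,0]},{"hand":0,"travel":[0,0,0],"angular":[0,0,0]},{"hand":0,"travel":[0,0,0],"angular":[0,0,0]},{"hand":0,"travel":[0,0,0],"angular":[0,0,0]},{"hand":0,"travel":[0,0,0],"angular":[0,0,0]},{"hand":0,"travel":[0,0,0],"angular":[0,0,0]},{"hand":0,"travel":[0,0,0],"angular":[0,0,0]},{"hand":0,"travel":[0,0,-1],"angular":[0,0,0]},{"hand":0,"travel":[0,0,-3],"angular":[0,0,0]},{"hand":0,"travel":[0,0,-6],"angular":[0,0,0]},{"hand":0,"travel":[0,0,-6],"angular":[0,0,0]},{"hand":0,"travel":[0,0,-6],"angular":[0,0,0]}]'; python3 - <<'E'
from h import *
d=cam("scene"); save(d,"pics/s4.png",(180,170,320,310),4)
from to import to
to(580,-100,90,1.7); to(580,-3,90,1.7); to(580,-3,18,1.7)
E
```

```text
clock: 8.1
eef_pos: [434.2, -297.8, 78.6]
tool_rot: [3.136, -0.004, 0.552]
force: [0.2, -0.4, -2.5]
width: 61.1
(580, -100, 90, 1.7) travel [22.81, -9.13, -1.19] angular [0.2, -0.2, 29.9]
(580, -3, 90, 1.7) travel [27.9, -17.39, -1.2] angular [0.2, -0.2, 29.9]
(580, -3, 18, 1.7) travel [27.88, -17.41, 6.0] angular [0.2, -0.2, 29.9]
```

View pics/s4.png

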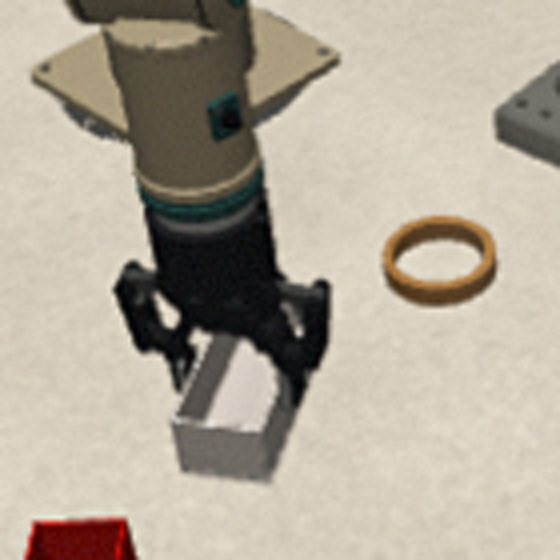

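The tin hangs level in the grip (width 61 mm, +2.5 N load). I carry it to short of the outlet, lower it, then slide it under.

```bash
python3 -m creep '[{"hand":0,"travel":[24.9,-12.5,-1.2],"angular":[0,0,30]},{"hand":0,"travel":[24.9,-12.5,-1.2],"angular":[0,0,30]},{"hand":0,"travel":[24.9,-12.5,-1.2],"angular":[0,0,30]},{"hand":0,"travel":[24.9,-12.5,-1.2],"angular":[0,0,30]},{"hand":0,"travel":[24.9,-12.5,-1.2],"angular":[0,0,30]},{"hand":0,"travel":[24.9,-12.5,-1.2],"angular":[0,0,30]},{"hand":0,"travel":[24.9,-12.5,-1.2],"angular":[0,0,30]},{"hand":0,"travel":[24.9,-12.5,-1.2],"angular":[0,0,30]},{"hand":0,"travel":[24.9,-12.5,2],"angular":[0,0,30]},{"hand":0,"travel":[24.9,-12.5,4],"angular":[0,0,30]},{"hand":0,"travel":[24.9,-12.5,4.8],"angular":[0,0,30]},{"hand":0,"travel":[24.9,-12.5,4.8],"angular":[0,0,30]}]'; python3 to.py 580,-3,30,1.7 580,-3,17.5,1.7
python3 - <<'E'
from fit import *
for n in("scene","top"):
    d=cam(n); save(d,f"pics/{n}5.png")
    P=[];
    for t in("lip","chute","dispenser","knob_grip","knob_pointer"): print(n,t,[(np.round(x["at"],1).tolist(),round(x["confidence"],2)) for x in ctrl.spot_point(n,t)[:1]])
    if n=="scene": save(d,"pics/s5.png",(290,150,450,290),4)
E
```

```text
clock: 9.35
eef_pos: [578.6, -62.0, 28.8]
tool_rot: [3.14, -0.001, 0.026]
force: [0.5, -0.0, -2.6]
width: 61.1
(580.0, -3.0, 30.0, 1.7) travel [0.29, -5.89, -0.13] angular [0.1, -0.1, -0.2]
(580.0, -3.0, 17.5, 1.7) travel [0.29, -5.89, 1.12] angular [0.1, -0.1, -0.2]
scene lip [([569.9, 68.3, 98.4], 0.66)]
scene chute [([577.9, 63.7, 94.9], 0.69)]
scene dispenser [([483.8, 180.7, 170.5], 0.72)]
scene knob_grip [([488.9, 177.5, 167.4], 0.59)]
scene knob_pointer [([472.2, 159.4, 184.8], 0.63)]
top lip [([326.9, 182.9, -0.2], 0.72)]
top chute []
top dispenser []
top knob_grip []
top knob_pointer []
```

View pics/s5.png

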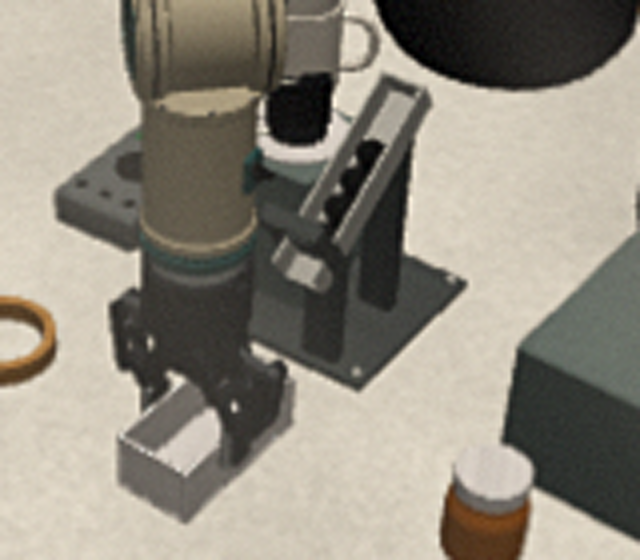

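The tin is short of the chute and lower than the outlet. The chute mouth is at crop (305,270) and clear. Now I slide it under, set it down and release.

```bash
python3 -m creep '[{"hand":0,"travel":[0.1,-2,0],"angular":[0,0,0]},{"hand":0,"travel":[0.1,-4,0],"angular":[0,0,0]},{"hand":0,"travel":[0.1,-5.7,0],"angular":[0,0,0]},{"hand":0,"travel":[0.1,-5.7,0],"angular":[0,0,0]},{"hand":0,"travel":[0.1,-5.7,0],"angular":[0,0,0]},{"hand":0,"travel":[0.1,-5.7,0.6],"angular":[0,0,0]},{"hand":0,"travel":[0.1,-5.7,0.9],"angular":[0,0,0]},{"hand":0,"travel":[0.1,-5.7,1.1],"angular":[0,0,0]},{"hand":0,"travel":[0.1,-5.7,1.1],"angular":[0,0,0]},{"hand":0,"travel":[0.1,-5.7,1.1],"angular":[0,0,0]}]'
```

```text
clock: 10.95
eef_pos: [579.9, -4.2, 19.2]
tool_rot: [3.139, -0.005, 0.028]
force: [-1.1, -0.7, -0.9]
width: 61.1
```

```bash
python3 -m creep '[{"hand":0,"travel":[0,0,0.15],"angular":[0,0,0]},{"hand":0,"travel":[0,0,0.15],"angular":[0,0,0]},{"hand":1,"travel":[0,0,0.1],"angular":[0,0,0]},{"hand":1,"travel":[0,0,0.1],"angular":[0,0,0]},{"hand":1,"travel":[0,0,0.1],"angular":[0,0,0]},{"hand":1,"travel":[0,0,0.1],"angular":[0,0,0]},{"hand":1,"travel":[0,0,0.1],"angular":[0,0,0]},{"hand":1,"travel":[0,0,0.1],"angular":[0,0,0]},{"hand":1,"travel":[0,0,-1],"angular":[0,0,0]},{"hand":1,"travel":[0,0,-3],"angular":[0,0,0]},{"hand":1,"travel":[0,0,-7],"angular":[0,0,0]},{"hand":1,"travel":[0,0,-12],"angular":[0,0,0]},{"hand":1,"travel":[0,0,-17],"angular":[0,0,0]},{"hand":1,"travel":[0,0,-22],"angular":[0,0,0]},{"hand":1,"travel":[0,0,-27],"angular":[0,0,0]},{"hand":1,"travel":[0,0,-29],"angular":[0,0,0]},{"hand":1,"travel":[0,0,-29],"angular":[0,0,0]}]'
python3 - <<'E'
from fit import *
o=[]
for n in("scene","top"):
    d=cam(n); save(d,f"pics/{n}6.png",(290,130,450,270) if n=="scene" else None,4 if n=="scene" else 1)
    o+=[(d,m) for m in near(n,"tin",d,(580,12,25))]
print(len(o))
if o: print(fit(o,TIN,[580,12,0.03]))
from to import to
to(488,100,305,-36.7)
E
```

```text
clock: 12.65
eef_pos: [580.2, -4.4, 313.7]
tool_rot: [3.14, -0.012, 0.027]
force: [0.5, 0.8, -0.6]
width: 85.6
2
(array([5.81678399e+02, 1.07775170e+01, 3.40784853e-02]), [np.float64(0.06950753640330543), np.float64(0.43053918646504996)])
(488, 100, 305, -36.7) travel [-8.67, -10.57, 0.26] angular [0.1, -0.2, 38.3]
```

View pics/scene6.png

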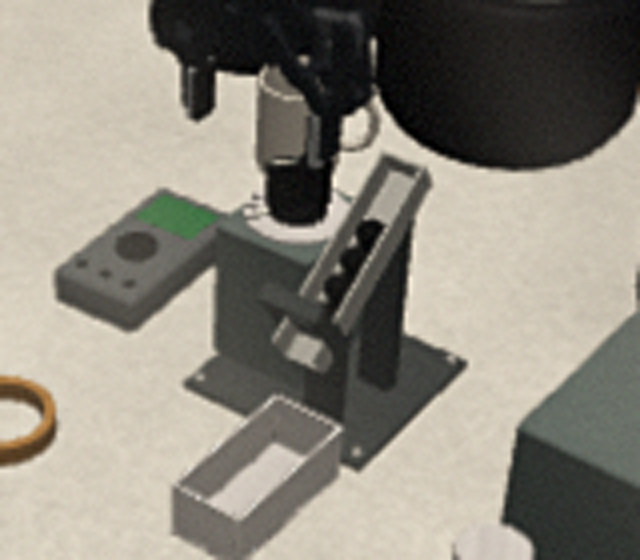

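The tin stands square under the mouth: fitted at (582,11), yaw 0.034, with its near end under the outlet at crop (305,350). Next I refine the knob's position and bar angle from the earlier unobstructed pictures.

```bash
python3 - <<'E'
from fit import *
t=np.linspace(0,2*np.pi,40)
disc=np.array([[24*np.cos(a),24*np.sin(a),z] for a in t for z in(139,145)])
parts=[box(0,0,50,16,145,185),disc]
obs=[];tiles=[]
for n in("scene","top"):
    d=cam(n); im=cv2.imread(f"pics/{n}1.png"); g=im.max(2)
    u=proj(d,[[487,178,162]])[0]
    yy,xx=np.mgrid[:480,:640]; m=((g<45)&(np.hypot(xx-u[0],yy-u[1])<16)).astype(np.uint8)
    l=cv2.connectedComponents(m)[1]; k=np.bincount(l[l>0]).argmax(); m=(l==k).astype(float)
    obs.append((d,m)); print(n,u,m.sum(),g[int(u[1])-8:int(u[1])+9:2,int(u[0])-8:int(u[0])+9:2].tolist() if n=="top" else'')
for o in(obs,obs[:1],obs[1:]):
    x,c=fit(o,parts,[487,178,np.radians(233)]); print(x[:2],np.degrees(x[2]),c)
x,c=fit(obs,parts,[487,178,np.radians(233)])
for (d,m),n in zip(obs,("scene","top")):
    im=cv2.imread(f"pics/{n}1.png")
    u=proj(d,[[487,178,162]])[0].astype(int); b=np.s_[u[1]-25:u[1]+25,u[0]-25:u[0]+25]
    im2=im.copy(); s=sil(d,x,parts); e=(s>.5).astype(np.uint8); im2[cv2.morphologyEx(e,cv2.MORPH_GRADIENT,np.ones((2,2)))>0]=(0,0,255)
    tiles.append(cv2.resize(np.vstack([im[b],im2[b]]),None,fx=6,fy=6,interpolation=0))
cv2.imwrite("pics/k.png",np.hstack(tiles))
E
```

```text
scene [363.79669269 175.29472789] 227.0 
top [226.33823445 260.12570739] 148.0 [[98, 179, 175, 171, 175, 174, 175, 173, 161], [155, 125, 182, 178, 128, 150, 180, 172, 174], [64, 15, 66, 26, 9, 10, 62, 165, 174], [11, 15, 17, 14, 12, 21, 19, 35, 180], [162, 15, 20, 41, 42, 15, 21, 14, 150], [182, 10, 13, 28, 124, 95, 12, 19, 148], [178, 31, 19, 19, 12, 85, 70, 0, 149], [175, 98, 14, 23, 21, 16, 1, 41, 174], [152, 183, 98, 19, 15, 12, 51, 170, 185]]
[486.95465131 181.35113012] 266.1050325367453 [np.float64(0.24682994843733563), np.float64(0.39660917287338293)]
[487.16745796 180.72112933] 266.1673781313831 [np.float64(0.2448414529632803)]
[483.8227849  181.52321092] 236.96168804850674 [np.float64(0.37245381532782385)]
```

View pics/k.png

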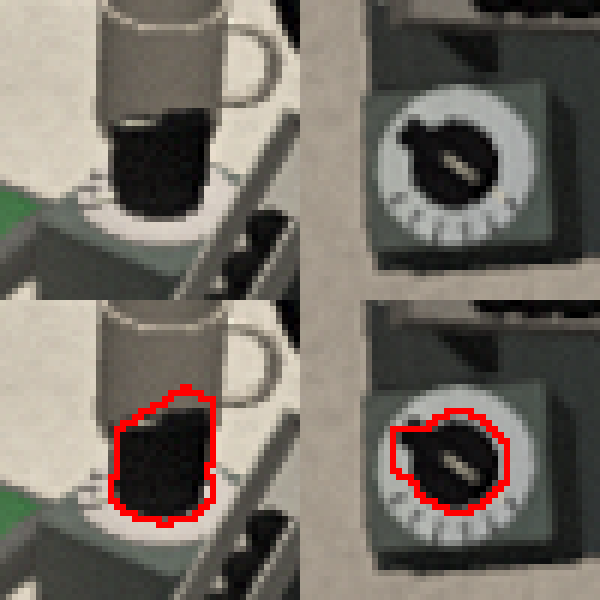

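```bash
python3 - <<'E'
from fit import *
S=cam("scene");Tp=cam("top")
for nm,d,uv in(("scn ptr end L",S,(357.2,170.3)),("scn tail end R",S,(373,168.3)),("top tail end",Tp,(218.5,256.7)),("line a",Tp,(224.8,260.8)),("line b",Tp,(230.7,263.3))): print(nm,at_z(d,uv,185).round(1))
g=cv2.imread("pics/top1.png").max(2)
print(g[252:274,214:238])
# predicted corners for nominal pose
for nm,d in(("scn",S),("top",Tp)):
  print(nm,proj(d,T([487.5,179.5,np.radians(233.3)],np.array([[25,-8,185],[25,8,185],[-25,8,185],[-25,-8,185],[0,0,185.],[25,0,185]]))).round(1).tolist())
  for dial in[T([487.5,179.5,0],np.array([[0,0,136.]]))]: print(proj(d,dial))
E
```

```text
scn ptr end L [475.2 158.3 185. ]
scn tail end R [505.6 198.6 185. ]
top tail end [495.3 198.5 185. ]
line a [481.9 178.9 185. ]
line b [473.6 160.5 185. ]
[[ 86  85  85  78  98 150 179 181 175 174 171 169 175 176 174 174 175 174
  173 177 161 128  92  78]
 [ 85  84  81 101 149 181 186 182 177 174 174 175 176 179 178 173 171 175
  174 178 177 168 125  88]
 [ 79  80 103 149 155 125 125 172 182 178 178 145 128 146 150 170 180 176
  172 174 174 177 165 125]
 [ 82  91 141 179 126  37  32 103 149 142 122  71  43  69  77 107 142 176
  175 176 172 175 174 165]
 [ 77 122 167 139  64  18  15  20  66  66  26  14   9  13  10  23  62 118
  165 180 174 175 171 176]
 [ 90 155 159  76  10  10  15  20  13  13  14  17  18  18  20  17  14  41
  110 164 178 175 169 173]
 [121 172 168  80  11  10  15  18  17  20  14  13  12  20  21  19  19   8
   35 156 180 174 170 172]
 [148 178 176 151  92  27  13  16  17  20  18  14  15  12  16  19  18  20
    9 109 164 176 172 171]
 [159 178 172 177 162  84  15  12  20  21  41  72  42  16  15  18  21  21
   14  35 150 178 172 172]
 [159 176 175 175 181 103  19  14  
[... 840 characters left out ...]
45 170
  176 172 174 151  99 120]
 [ 78  96 143 171 179 160 110 155 183 180 169 154 144 141 156 171 173 157
  149 167 177 176 137  93]
 [ 82  81  96 140 173 132 125 168 180 162 150 169 175 175 159 165 173 162
  124 156 179 160 116  85]
 [ 81  82  80  93 141 127 165 184 181 147 127 162 174 154 115 152 172 175
  120 116 145 117  87  84]
 [ 83  80  83  81  96 112 157 180 185 124 139 172 173 160 111 150 171 179
  130  78  91  91  84  86]]
scn [[356.0, 168.5], [357.5, 171.2], [373.1, 169.2], [371.6, 166.5], [364.6, 168.8], [356.7, 169.8]]
[[363.81258688 182.13658182]]
top [[229.5, 265.7], [232.6, 261.5], [219.7, 252.4], [216.6, 256.5], [224.6, 259.0], [231.0, 263.6]]
[[227.25237863 261.03475276]]
```

The pictures agree on the knob axis at about (486,181), with the bar pointing at 232° (white line at top px (225,260)→(230,264)). The grip yaw is about -37.5°.

```bash
python3 to.py 486,181,300,-37.5 486,181,200,-37.5
```

```text
(486.0, 181.0, 300.0, -37.5) travel [-8.69, -18.7, 0.74] angular [0.1, -0.2, 39.1]
(486.0, 181.0, 200.0, -37.5) travel [-8.72, -18.73, 10.74] angular [0.1, -0.2, 39.1]
```

```bash
python3 -m creep '[{"hand":0.5,"travel":[-8.7,-18.7,0.7],"angular":[0,-0.2,39]},{"hand":0.5,"travel":[-8.7,-18.7,0.7],"angular":[0,-0.2,39]},{"hand":0.5,"travel":[-8.7,-18.7,0.7],"angular":[0,-0.2,39]},{"hand":0.5,"travel":[-8.7,-18.7,0.7],"angular":[0,-0.2,39]},{"hand":0.5,"travel":[-8.7,-18.7,0.7],"angular":[0,-0.2,39]},{"hand":0.5,"travel":[-8.7,-18.7,0.7],"angular":[0,-0.2,39]},{"hand":0.5,"travel":[-8.7,-18.7,0.7],"angular":[0,-0.2,39]},{"hand":0.5,"travel":[-8.7,-18.7,0.7],"angular":[0,-0.2,39]},{"hand":0.5,"travel":[-8.7,-18.7,5],"angular":[0,-0.2,39]},{"hand":0.5,"travel":[-8.7,-18.7,9],"angular":[0,-0.2,39]},{"hand":0.5,"travel":[-8.7,-18.7,10.7],"angular":[0,-0.2,39]},{"hand":0.5,"travel":[-8.7,-18.7,10.7],"angular":[0,-0.2,39]},{"hand":0.5,"travel":[-8.7,-18.7,10.7],"angular":[0,-0.2,39]}]'
python3 - <<'E'
from h import *
d=cam("scene"); save(d,"pics/s7.png",(310,110,430,230),5)
from to import to
to(486,181,153,-37.5)
print(proj(d,[[486,181,200]]))
E
```

```text
clock: 14.35
eef_pos: [487.3, 179.3, 201.2]
tool_rot: [3.141, -0.001, -0.655]
force: [0.4, 0.3, 0.3]
width: 42.5
(486, 181, 153, -37.5) travel [-0.22, -0.0, 4.87] angular [-0.0, -0.1, -0.0]
[[364.71133232 164.26824705]]
```

View pics/s7.png

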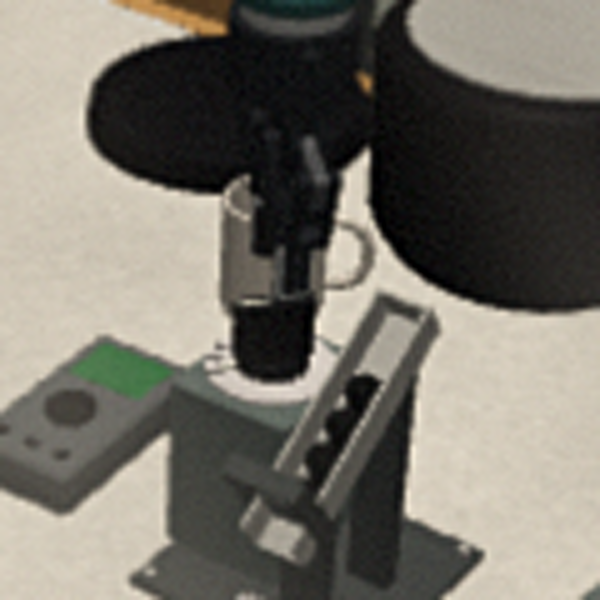

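The gripper sits directly above the bar, near finger at crop (293,290) and bar top at (235–320,305). I descend and close.

```bash
python3 -m creep '[{"hand":0.5,"travel":[-0.2,0,2],"angular":[0,0,0]},{"hand":0.5,"travel":[-0.2,0,3.5],"angular":[0,0,0]},{"hand":0.5,"travel":[-0.2,0,4.8],"angular":[0,0,0]},{"hand":0.5,"travel":[-0.2,0,4.8],"angular":[0,0,0]},{"hand":0.5,"travel":[-0.2,0,4.8],"angular":[0,0,0]}]' && python3 -m creep '[{"hand":0,"travel":[0,0,0],"angular":[0,0,0]},{"hand":0,"travel":[0,0,0],"angular":[0,0,0]},{"hand":0,"travel":[0,0,0],"angular":[0,0,0]},{"hand":0,"travel":[0,0,0],"angular":[0,0,0]},{"hand":0,"travel":[0,0,0],"angular":[0,0,0]},{"hand":0,"travel":[0,0,0],"angular":[0,0,0]},{"hand":0,"travel":[0,0,0],"angular":[0,0,0]},{"hand":0,"travel":[0,0,0],"angular":[0,0,0]}]'; python3 -c "
from cell import ctrl
print({k:v for k,v in ctrl.read_state().items() if k in('eef_pos','tool_rot','force','torque','width')})"
```

```text
clock: 14.9
eef_pos: [486.3, 180.7, 153.8]
tool_rot: [-3.141, -0.002, -0.655]
force: [-0.9, -0.4, 0.8]
width: 42.7
clock: 15.7
eef_pos: [488.0, 180.1, 154.7]
tool_rot: [-3.14, -0.005, -0.656]
force: [2.9, -3.0, 5.3]
width: 15.4
{'eef_pos': array([487.97661305, 180.10135067, 154.74859185]), 'tool_rot': array([-3.13957108, -0.00496131, -0.65559236]), 'force': array([ 2.91919492, -3.03778883,  5.29595195]), 'torque': array([-0.47540684, -0.61530303,  0.14744608]), 'width': 15.393901110010484}
```

```bash
python3 -m creep '[{"hand":0,"travel":[0,0,0],"angular":[0,0,4]},{"hand":0,"travel":[0,0,0],"angular":[0,0,8]},{"hand":0,"travel":[0,0,0],"angular":[0,0,12]},{"hand":0,"travel":[0,0,0],"angular":[0,0,16]},{"hand":0,"travel":[0,0,0],"angular":[0,0,20]},{"hand":0,"travel":[0,0,0],"angular":[0,0,24]},{"hand":0,"travel":[0,0,0],"angular":[0,0,28]},{"hand":0,"travel":[0,0,0],"angular":[0,0,32]},{"hand":0,"travel":[0,0,0],"angular":[0,0,36]},{"hand":0,"travel":[0,0,0],"angular":[0,0,40]}]'; python3 -c "
from cell import ctrl
print({k:v.round(3) for k,v in ctrl.read_state().items() if k in('eef_pos','tool_rot','force','torque')})"
```

```text
clock: 16.7
eef_pos: [489.1, 178.4, 154.8]
tool_rot: [-3.135, -0.006, -1.358]
force: [5.4, -5.2, -2.1]
width: 15.2
{'eef_pos': array([489.078, 178.402, 154.823]), 'tool_rot': array([-3.135, -0.006, -1.358]), 'force': array([ 5.394, -5.196, -2.136]), 'torque': array([-1.062, -0.824,  0.026])}
```

```bash
python3 -m creep '[{"hand":0,"travel":[0.05,0,0],"angular":[0,0,4]},{"hand":0,"travel":[0.1,-0.05,0],"angular":[0,0,8]},{"hand":0,"travel":[0.1,-0.05,0],"angular":[0,0,12]},{"hand":0,"travel":[0.1,-0.05,0],"angular":[0,0,16]},{"hand":0,"travel":[0.1,-0.05,0],"angular":[0,0,20]},{"hand":0,"travel":[0.1,-0.05,0],"angular":[0,0,24]},{"hand":0,"travel":[0.1,-0.05,0],"angular":[0,0,28]},{"hand":0,"travel":[0.1,-0.05,0],"angular":[0,0,28]},{"hand":0,"travel":[0.1,-0.05,0],"angular":[0,0,28]},{"hand":0,"travel":[0.1,-0.05,0],"angular":[0,0,28]},{"hand":0,"travel":[0.1,-0.05,0],"angular":[0,0,28]},{"hand":0,"travel":[0.1,-0.05,0],"angular":[0,0,28]},{"hand":0,"travel":[0.1,-0.05,0],"angular":[0,0,28]},{"hand":0,"travel":[0.1,-0.05,0],"angular":[0,0,28]},{"hand":0,"travel":[0.1,-0.05,0],"angular":[0,0,28]},{"hand":0,"travel":[0.1,-0.05,0],"angular":[0,0,28]}]'; python3 - <<'E'
from h import *
print({k:v.round(3) for k,v in ctrl.read_state().items() if k in('eef_pos','tool_rot','force','torque','qd')})
d=cam("scene"); save(d,"pics/s8.png",(310,130,430,250),5)
for n in("scene","top"):
    cam(n)
    for t in("foot","knob_pointer"): print(n,t,[(np.round(x["at"]).tolist(),round(x["confidence"],2)) for x in ctrl.spot_point(n,t)[:5]])
E
```

```text
clock: 18.3
eef_pos: [489.1, 176.9, 154.8]
tool_rot: [-3.134, -0.003, -1.846]
force: [-1.6, -5.1, 4.6]
width: 15.2
{'qd': array([ 0.001,  0.   ,  0.002,  0.   , -0.   ,  0.   , -0.   ]), 'eef_pos': array([489.14 , 176.908, 154.771]), 'tool_rot': array([-3.134e+00, -3.000e-03, -1.846e+00]), 'force': array([-1.585, -5.144,  4.58 ]), 'torque': array([-1.011,  0.531,  0.135])}
scene foot [([566.0, -0.0, 16.0], 0.59)]
scene knob_pointer [([461.0, 181.0, 184.0], 0.43)]
top foot [([568.0, 2.0, 18.0], 0.62), ([568.0, -32.0, 21.0], 0.51), ([577.0, -31.0, 16.0], 0.43), ([592.0, -18.0, 23.0], 0.43)]
top knob_pointer [([463.0, 184.0, 187.0], 0.52), ([373.0, -49.0, -2.0], 0.4)]
```

View pics/s8.png

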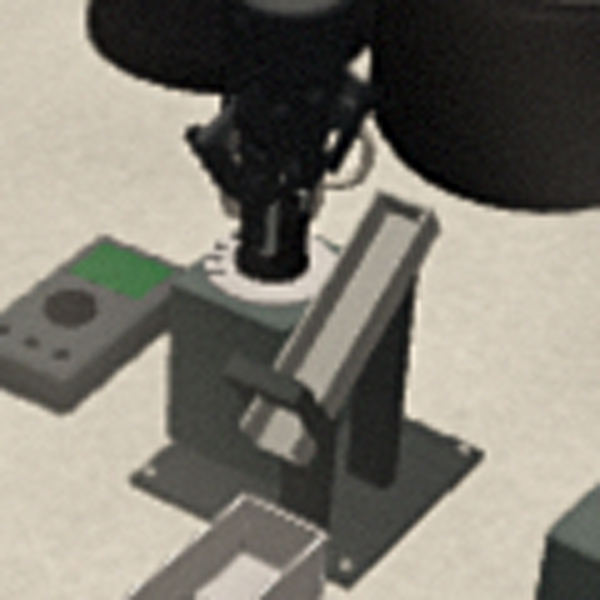

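The chute is empty and the bar turned with the jaws (68.2° = 1.19 rad). I use the last picture to check the feet and the tin.

```bash
python3 - <<'E'
from fit import *
o=[];tl=[]
for n,b in(("scene",(310,200,390,280)),("top",(230,190,310,270))):
    d=cam(n); u=proj(d,[[581,11,25]])[0].astype(int); x,y=u; tl.append(cv2.resize(d["frame"][y-30:y+30,x-30:x+30,::-1],(390,390),interpolation=cv2.INTER_CUBIC))
    o+=[(d,m) for m in near(n,"tin",d,(581,11,25))]
    print(n,[(np.round(x["at"]).tolist(),round(x["confidence"],2)) for x in ctrl.spot_point(n,"foot")[:6]])
    print([ (t,[np.round(x["at"]).tolist() for x in ctrl.spot_point(n,t)[:2]]) for t in("mug","jar","meter","tape","weight")])
cv2.imwrite("pics/f.png",np.hstack(tl))
for q in o: print("tin",fit([q],TIN,[581,11,.03]))
s=ctrl.read_state();print(s["clock"],s["eef_pos"],s["tool_rot"],s["force"],s["width"])
E
```

```text
scene [([325.0, 182.0, 0.0], 0.62), ([568.0, -1.0, 13.0], 0.38)]
[('mug', [[312.0, 416.0, -2.0], [486.0, 181.0, 167.0]]), ('jar', [[776.0, 14.0, 1.0], [580.0, 10.0, 1.0]]), ('meter', [[326.0, 181.0, -2.0]]), ('tape', [[371.0, -50.0, 4.0]]), ('weight', [[694.0, -191.0, 4.0]])]
top [([591.0, -21.0, 22.0], 0.6), ([569.0, -31.0, 21.0], 0.57), ([580.0, -34.0, 11.0], 0.54), ([565.0, 0.0, 19.0], 0.36), ([576.0, 60.0, 98.0], 0.27)]
[('mug', [[317.0, 414.0, 0.0]]), ('jar', [[780.0, 11.0, 1.0]]), ('meter', [[328.0, 184.0, 1.0]]), ('tape', [[375.0, -53.0, -1.0]]), ('weight', [[700.0, -189.0, 1.0]])]
tin (array([5.82855923e+02, 1.07324232e+01, 5.92229598e-02]), [np.float64(0.12962537273324748)])
tin (array([5.78285085e+02, 1.63511035e+01, 5.59801251e-02]), [np.float64(0.4063630915071853)])
19.45 [489.13342854 176.91254324 154.75674316] [-3.13399129e+00 -3.08051396e-03 -1.84609739e+00] [-1.88551703 -5.01226725  4.36663318] 15.013443668405083
```

View pics/f.png

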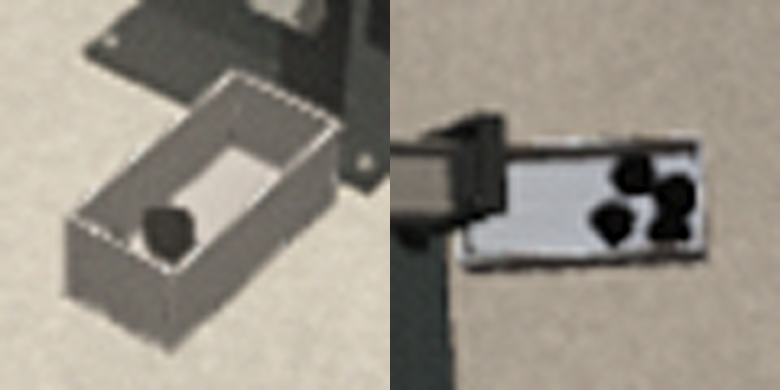

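The top view shows all four feet in the tin, at crop (612,222), (632,175), (675,192) and (670,225). The tin stands upright, and the knob is held at about 1.19 rad with the bystanders unmoved. I hand in.

```bash
python3 -c "
from cell import ctrl
print(ctrl.finish_job())"
```

```text
the job is handed in; nothing more can be done
None
```

I stood the bare-metal tin under the chute outlet and let go of it. Then I turned the knob 68.2° clockwise (about 1.19 rad, third stop 1.20) and handed the job in at about 19.5 s with the bar still gripped.

**Last checks that agreed:**
- **Feet:** the top view shows the chute empty and all four feet in the tin.
- **Tin:** it stands upright at about (582, 11) mm.
- **Knob:** the jaws are on the bar at 15 mm opening and the arm is at rest. The networks put the pointer at about 173–175°, against about 164° from the tool's turn. I put that down to their roughly 4 mm error.
- **Bystanders:** the mug, jar, tape, meter and weight all measured within about 7 mm of where they started. I did not locate the screwdriver; the arm never went near it.

**Checks that disagreed or were weak:**
- **Feet from the side:** the scene camera shows only one foot, because the tin wall hides the others.
- **Tin from above:** the top-view outline fit is poor because the chute covers part of the tin. It still agrees with the scene camera to about 7 mm.
- **Bar angle:** the outline fit gave a useless angle, so I took it from the white line and the dispenser's fitted orientation.
- **Clicks:** I did not feel or count them singly. The third stop was judged by the angle turned.

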